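# Grade the jar lids and stack the wide ones on the plate

## Task

Sort the loose jar lids with the lid grader: first push its catch drawer fully home, then feed every lid down the chute from its raised head, so that the small and medium lids drop through their holes into their own bays of the drawer and all the wide lids come to rest together on the chute below the holes. Only when every lid is sorted, move the wide lids to the round steel plate and stack them flat, one on another, centred on it. Leave the other things on the table where they are.

Things in the scene. Friction and masses are not known exactly. Their poses are not given: they have to be found in the camera images.
- ramp: Lid grader: a steel chute on grey sheet-metal cheeks, deck 385 mm long, 81 mm wide, fixed to the table. Origin on the table under its middle; its y axis points level towards the raised head, x away from the drawer's front. The deck falls 14 degrees from head to foot and 5 degrees sideways to its -x rail. The lids are slippery (friction about 0.12) and slide down by themselves along that rail.
- ramp_head (a point): Point on the deck in the middle of its flared head, 40 mm from the head's open edge: lids are laid here. Axes lie with the deck: x across it to the high rail, y up the slope, z square to it (so for all ramp_ and _hole points). Deck height 151 mm at the head edge, 58 mm at the foot. Rails stand 9 mm (-x) and 7 mm (+x) above the deck, 67 mm apart inside, 94 mm at the flared head.
- ramp_end (a point): Point on the deck at mid-width, at the inner face of the end stop (17 mm high) at the foot. The 190 mm of deck up the slope from here, below the medium hole, takes three wide lids in a row, touching: the first comes to lie with its centre 31 mm up the slope, the next at 93 mm, the third at 155 mm, about 2.5 mm towards the -x rail.
- small_hole (a point): Centre of the small round hole in the deck, 42.5 mm across, 60 mm down the slope from ramp_head. A small lid falls through it; larger lids slide over it.
- medium_hole (a point): Centre of the medium round hole in the deck, 56 mm across, 121 mm down the slope from ramp_head. A medium lid falls through it; wide lids slide over it.
- drawer (a joint): White catch drawer under the two holes: metres pulled out towards the ramp's -x; 0 is fully home, 0.1 fully out. It starts part-way out, slides with about 1.5 N and stays where it is left. The part in front of the deck has a clear cover, level with the top of the front panel, so that with the drawer home lids enter it only through the holes. A small or medium lid that lies in it has been sorted.
- drawer_handle (a point): Middle of the drawer's bar handle, 65 mm above the table, moving with the drawer. The steel bar is 10 mm thick, runs 70 mm along the ramp's y and stands 30 mm out (to -x) from the drawer's front panel (134 mm wide, top 97 mm above the table). With the drawer home that panel stands 34 mm out from the edge of the deck.
- small_bay (a point): Middle of the floor of the drawer's bay for small lids (about 100 mm along the ramp's x by 54 mm along y), moving with the drawer. Axes as the ramp's.
- medium_bay (a point): Middle of the floor of the drawer's bay for medium lids (about 100 mm along the ramp's x by 70 mm along y), moving with the drawer. Axes as the ramp's.
- small1: Small white screw lid, a closed disc 36 mm across and 16 mm thick, about 13 g, of very smooth plastic that slips easily on the table and on other lids too. Origin at its centre (mid-thickness), z along its axis. Lies flat on the table. Up to two small lids.
- small2: Another small lid like small1.
- medium1: Medium white screw lid, 48 mm across, 16 mm thick, about 17 g; origin at its centre (mid-thickness), z along its axis. Up to two medium lids.
- medium2: Another medium lid like medium1.
- wide1: Wide white screw lid, 62 mm across, 16 mm thick, about 24 g; origin at its centre (mid-thickness), z along its axis. Two or three wide lids.
- wide2: Another wide lid like wide1.
- wide3: Another wide lid like wide1.
- tape_roll: Bystander: roll of tape, 90 mm across, 48 mm high, on the table. Leave alone.
- open_jar: Bystander: open amber jar, 62 mm across, 75 mm high, on the table. Leave alone.
- label_pad: Bystander: pad of labels, 75 x 100 x 16 mm, on the table. Leave alone.
- pocket_pack: Bystander: small white pack of tissues, 60 x 100 x 28 mm, on the table. Leave alone.
- plate: Loose round steel plate (the weighing plate of the scale), flat, 128 mm across, 8 mm thick, 0.45 kg, lying on the table. Origin at the centre of its underside, z up.
Not all that is in view belongs to the job. Leave any purple or red look-alike of the small1 alone.

How it is judged:
By the outcome, as a careful person would: the job done as asked, in the order asked, and still so for the second after the job is handed in, with the robot touching nothing.
Of small1, small2, medium1, medium2 only 2 to 3 are there at a start; the rules pass over those that are not, and their reading is None.
Of wide1, wide2, wide3 only 2 to 3 are there at a start; the rules pass over those that are not, and their reading is None.
At some moment in a run one of plate may be knocked a few centimetres aside while the robot is not near it.
Once in a run the grip may slacken for a moment while it holds something.
It also fails if it takes over 210 s, if anything falls off the work surface, if the arm or the gripper's body presses on something with over 40 N, if the wrist force passes 120 N, or if a joint passes its speed limit or range.

## Robot

A 7-joint arm with a two-finger parallel gripper is mounted at the origin on the work surface. World frame = base frame: x ahead of the robot, y to its left, z up, the work surface at z = 0. Lengths are in m, angles in rad, forces in N, time in s.
With the tool pointing down it reaches from about 0.425 to 0.825 m from the base axis. Payload 3.6 kg.
Tool frame: the origin (TCP) lies where the fingers leave the gripper's body, on its centre line; the fingertips stand 73 mm ahead of it and the grasp point (between the pads) lies 54 mm ahead of it; x points along the fingers, y is the direction in which the jaws open and shut, and the axes are right-handed (so a half turn about x gives the same grasp; the last joint's range is limited). The gripper opens to 85 mm and grips with 20 to 120 N. Pads are 22 mm wide; open, the fingers measure 114 mm over their backs; the gripper's body (76 mm by 85 mm) begins 54 mm behind the grasp point. The pads swing forward as they close: fully open they stand 13 mm farther back than shut.
Start: joints at [1.133, 0.615, -0.013, 1.423, 0.008, 1.103, -0.04], TCP at [0.26, -0.596, 0.304] pointing down, gripper open.
Joint ranges: [-3.12, 3.12], [-0.3, 2.06], [-1.34, 1.32], [0.26, 2.42], [-1.36, 4.5], [0.01, 1.98], [-2.84, 2.84]. Speed limits (rad/s): [2.79, 2.79, 3.14, 3.14, 3.14, 3.14, 3.14].

## Interface

Orientations are given as a unit quaternion [x, y, z, w].
In Python, from station import arm, snapshot, camera_info, ticket gives the robot as it stands. Calls block until the motion is done:
- arm.movep(position, orientation): joint-space move of the TCP to a pose.
- arm.line_to(position, velocity=0.15, ori=None): straight line of the TCP; ori=None keeps the orientation; velocity is the mean speed in m/s.
- arm.move_j(angles): joint-space move.
- arm.move_gripper(opening, effort=None): opening from 0.0 (shut) to 1.0 (fully open); effort is the grip in N (None keeps the last); returns when the fingers have stopped.
- arm.pause(seconds).
- arm.ik(position, orientation): joint angles nearest the present ones, or None.
- snapshot(name): name is "scene" or "top"; returns the picture (420x560x3 uint8, blue, green, red); there is no depth.
- camera_info(name): a dict with "fx", "fy", "cx", "cy" (pixels), "R" (3x3) and "t" (3): a world point X has camera coordinates R X + t. Camera axes: x right, y down, z forward; pixel columns grow to the right and rows downward; lengths in m; the calibration is good to about 2 mm. A picture is of the moment at which its call begins. camera_info takes no time and is no camera call.
A pose or a line that the arm cannot do raises arm.MotionError and nothing moves.
- ticket.finish_job(): hands the job in, once; it reports no verdict.
Readings, each from a call of its own:
- arm.read_time(): time.
- arm.read_joint_positions(): joint angles.
- arm.read_dq(): joint speeds.
- arm.read_effort(): joint torques, N m.
- arm.read_tool_pos(): TCP position.
- arm.read_eef_rot(): TCP orientation.
- arm.read_ft_force(): force on the tool from outside, world axes, zero at the start.
- arm.read_wrist_torque(): the same for the moment, N m.
- arm.read_opening(): opening from 0.0 (shut) to 1.0 (fully open).
Only numpy, scipy, OpenCV 4.12 (cv2) and the standard library are available. Lean on these libraries where they do the work, as an engineer would, in place of code of your own. Each camera call takes 0.05 s, during which the arm holds its last target. There are 200 camera calls.

## Working session

There is one attempt and no reset: what is moved stays moved. The work goes in short steps, each a Python script; the robot and the scene stay as the last script left them, time stands still between calls to the robot, and variables do not carry over. Pictures are saved under pics/ and viewed, about 12 in all and at most 16, crops included, and the job is handed in when it is done.

```bash
ls; mkdir -p pics; python3 - <<'E'
from station import arm, snapshot, camera_info
import cv2, numpy as np
np.set_printoptions(precision=4,suppress=True)
for n in("scene","top"):
    im=snapshot(n); cv2.imwrite(f"pics/{n}0.png",im)
    cv2.imwrite(f"pics/{n}0b.png",cv2.resize(im,(800,600),interpolation=cv2.INTER_CUBIC))
    c=camera_info(n); print(n,c, -np.array(c["R"]).T@np.array(c["t"]))
print(arm.read_time(),arm.read_eef_rot(),arm.read_tool_pos(),arm.read_opening())
E
```

```text
pics
scene {'fx': 415.1851514885271, 'fy': 415.1851514885271, 'cx': 277.22428858598533, 'cy': 209.7580495044896, 'R': array([[-0.8726,  0.4883, -0.011 ],
       [ 0.3649,  0.637 , -0.679 ],
       [-0.3245, -0.5966, -0.734 ]]), 't': array([ 0.457 , -0.1077,  1.2717])} [0.8508 0.6041 0.8654]
top {'fx': 393.2767019137947, 'fy': 393.2767019137947, 'cx': 277.31732125161255, 'cy': 209.49543082855925, 'R': array([[-0.0153, -0.9996, -0.0233],
       [-0.9971,  0.017 , -0.0746],
       [ 0.075 ,  0.0221, -0.9969]]), 't': array([0.0315, 0.5274, 1.1806])} [ 0.4378 -0.0036  1.2171]
0.1 [-0.692  -0.1454  0.6923 -0.1438] [ 0.26   -0.5952  0.3029] 0.9996611831336042
```

View pics/scene0b.png

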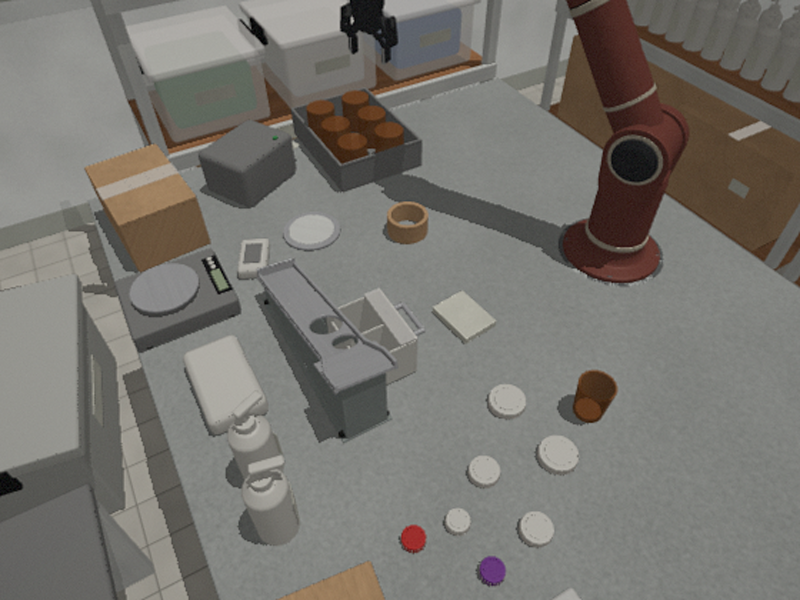

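View pics/top0b.png

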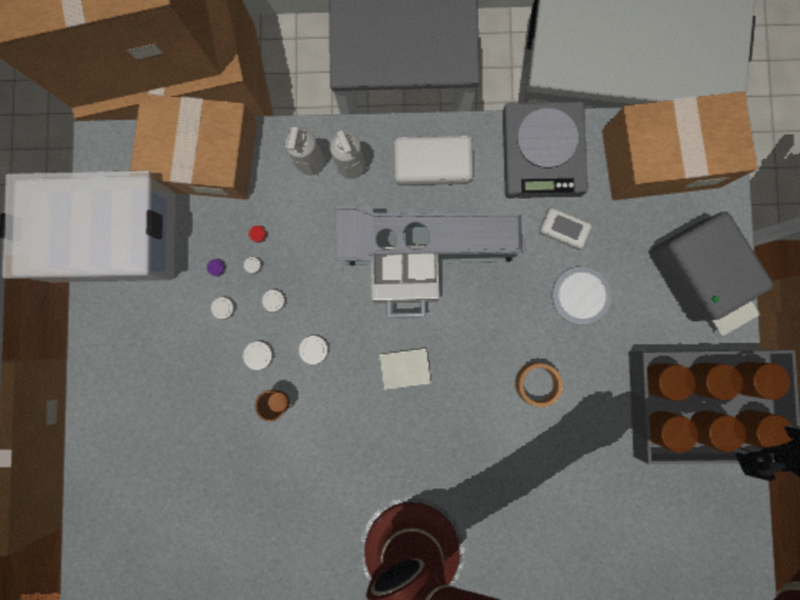

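The top view (800x600 scale) shows the white lids at (252,265), (273,300), (222,308), (257,355) and (313,350). The red cap at (258,233) and purple cap at (216,267) are the look-alikes. The loose plate is at (582,295); the disc at (548,137) belongs to the scale, so it isn't a candidate. The grader is at (430,235) with its head to the left. Next I'll measure these.

```bash
cat > h.py <<'E'
from station import arm, snapshot, camera_info, ticket
import cv2, numpy as np
from scipy.spatial.transform import Rotation as Ro
np.set_printoptions(precision=4,suppress=True)
def ray(cam,px,z):
    c=camera_info(cam);R=np.array(c["R"]);t=np.array(c["t"]);o=-R.T@t
    d=R.T@np.array([(px[0]-c["cx"])/c["fx"],(px[1]-c["cy"])/c["fy"],1]);return o+d*(z-o[2])/d[2]
def proj(cam,X):
    c=camera_info(cam);p=np.array(c["R"])@np.array(X)+np.array(c["t"]);return np.array([c["fx"]*p[0]/p[2]+c["cx"],c["fy"]*p[1]/p[2]+c["cy"]])
E
python3 - <<'E'
from h import *
im=cv2.imread("pics/top0.png");sc=cv2.imread("pics/scene0.png")
h=cv2.cvtColor(im,cv2.COLOR_BGR2HSV)
for nm,i,reg in(("top",im,(130,150,240,270)),("scene",sc,(290,260,440,400))):
    x0,y0,x1,y1=reg
    g=cv2.cvtColor(i,cv2.COLOR_BGR2GRAY)
    m=((g>150)*255).astype(np.uint8)[y0:y1,x0:x1]
    n,l,s,c=cv2.connectedComponentsWithStats(m)
    for k in range(1,n):
        if s[k,4]>30:
            p=c[k]+[x0,y0]; X=ray(nm,p,0.016 if nm=="top" else .015)
            d=(X[2]-ray(nm,p,0)[2])
            cc=camera_info(nm); D=np.linalg.norm(X-(-np.array(cc["R"]).T@np.array(cc["t"])))
            print(nm,p,s[k,2:],X,"diam",s[k,2]*D/cc["fx"], "r",np.hypot(*X[:2]))
a=cv2.resize(im[135:235,225:385],(800,500),interpolation=cv2.INTER_CUBIC);cv2.imwrite("pics/c1.png",a)
a=cv2.resize(sc[170:320,170:320],(600,600),interpolation=cv2.INTER_CUBIC);cv2.imwrite("pics/c2.png",a)
E
```

```text
top [175.8229 184.9792] [11 11 96] [0.6096 0.3362 0.016 ] diam 0.03524263908004353 r 0.6962019965647057
top [190.4719 210.0899] [ 16  15 178] [0.5309 0.2905 0.016 ] diam 0.050451161853112304 r 0.6051717306014711
top [154.8722 215.1556] [ 15  15 180] [0.5171 0.4008 0.016 ] diam 0.0484326307377669 r 0.6542529137333432
top [218.47   244.6215] [ 20  20 317] [0.4237 0.2044 0.016 ] diam 0.061995183201739176 r 0.4704083246167112
top [179.4712 248.641 ] [ 20  20 312] [0.4132 0.3242 0.016 ] diam 0.06332763640653209 r 0.5252097165251669
scene [355.0998 278.962 ] [ 25  21 421] [0.4228 0.2048 0.015 ] diam 0.06216341414625721 r 0.4698087714976174
scene [390.9653 316.4644] [ 27  24 519] [0.4125 0.3251 0.015 ] diam 0.06480742952749355 r 0.5252004814421756
scene [338.9247 328.238 ] [ 21  20 332] [0.5305 0.291  0.015 ] diam 0.04861519302330048 r 0.605045015290891
scene [320.4065 363.4907] [ 16  16 214] [0.6093 0.337  0.015 ] diam 0.03558902789230376 r 0.696270849645099
scene [375.815 368.795] [ 23  23 400] [0.5164 0.4022 0.015 ] diam 0.05184183205410522 r 0.6545421787228292
```

View pics/c1.png

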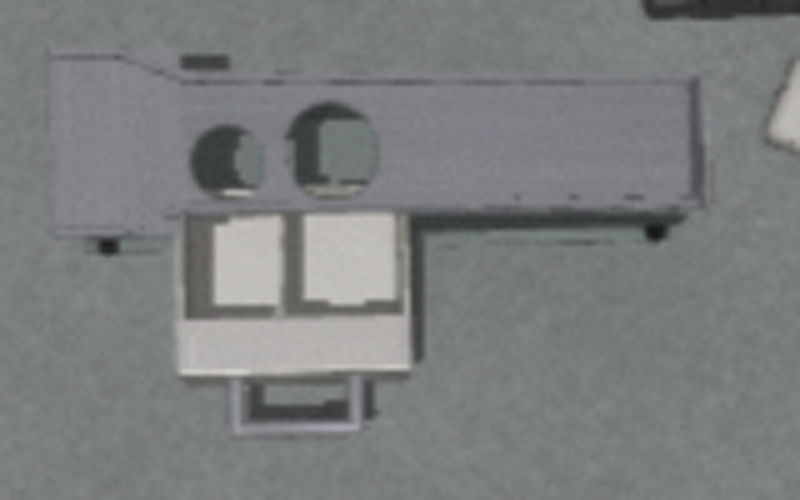

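View pics/c2.png

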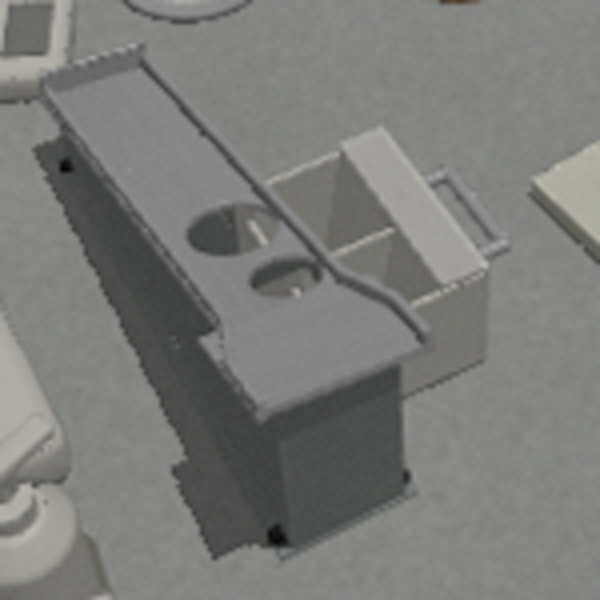

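Two wide lids, two medium and one small, and the two cameras agree to about 1 mm. Both hole centres, the head and foot edges and the drawer handle show clearly in the crops. I'll fit the grader's pose from those points.

```bash
cat >> h.py <<'E'
c14,s14=np.cos(np.radians(14)),np.sin(np.radians(14))
TILT=Ro.from_euler('XY',[14,-5],degrees=True)   # deck axes in ramp frame: y up slope, x up to high rail
def deck(rp,x,s,z=0):  # deck coords (s from deck middle) -> world
    return Ro.from_euler('z',rp[2]).apply(TILT.apply([x,s,z])+[0,0,.1045])+[rp[0],rp[1],0]
def qtool(zdir,ydir):  # tool x = -zdir, tool y ~ ydir
    X=-np.array(zdir)/np.linalg.norm(zdir);Y=np.array(ydir,float);Y-=X*(X@Y);Y/=np.linalg.norm(Y)
    return Ro.from_matrix(np.c_[X,Y,np.cross(X,Y)]).as_quat()
E
python3 - <<'E'
from h import *
from scipy.optimize import least_squares
T=lambda u,v:np.array([u/5+225,v/5+135])-.4
S=lambda u,v:np.array([u/4+170,v/4+170])-.4
def pts(p):
    d=lambda x,s,z=0:deck(p,x,s,z)
    return [("top",d(p[3],.0925),T(227,161)),("top",d(p[4],.0315),T(334,151)),
     ("scene",d(p[3],.0925),S(286,278)),("scene",d(p[4],.0315),S(234,229)),
     ("top",d(0,.1925,.008),T(52,146)),("top",d(0,-.1925,.017),T(704,143)),
     ("scene",d(0,.1925,.008),S(347,380)),("scene",d(0,-.1925,.017),S(92,64))]
f=lambda p:np.concatenate([proj(c,X)-u for c,X,u in pts(p)])
r=least_squares(f,[.65,.06,0,-.01,-.01],loss='soft_l1',x_scale=[.01,.01,.02,.01,.01])
print(r.x);print(f(r.x).reshape(-1,2))
rp=r.x
print("head",deck(rp,0,.1525),"end",deck(rp,0,-.1865))
print("handle",ray("top",T(297,430),.065),ray("scene",S(470,211),.07),"panel",ray("top",T(295,373),.097))
im=cv2.imread("pics/top0.png");print("plate rough",ray("top",(582*.7,295*.7),.008))
for q in [(258,233),(216,267),(540,385),(270,405)]: print(ray("top",(q[0]*.7,q[1]*.7),.016))
print("deckz",Ro.from_euler('z',rp[2]).apply(TILT.apply([0,0,1])))
E
```

```text
[ 0.6529 -0.0486  0.0267 -0.0105 -0.0051]
[[-0.6219  0.1496]
 [-1.0405  0.2527]
 [-0.1924 -0.1804]
 [-0.1666  0.1305]
 [-0.9823 -0.9776]
 [ 0.4806 -0.4599]
 [ 0.1826 -3.2017]
 [ 0.0605 -1.5767]]
head [0.6489 0.0993 0.1414] end [ 0.6577 -0.2295  0.0594]
handle [0.4915 0.0029 0.065 ] [0.4986 0.0081 0.07  ] panel [0.5226 0.0033 0.097 ]
plate rough [ 0.5311 -0.3753  0.008 ]
[0.6779 0.3215 0.016 ]
[0.6051 0.413  0.016 ]
[ 0.3418 -0.2774  0.016 ]
[0.3074 0.2947 0.016 ]
deckz [-0.0807 -0.2432  0.9666]
```

```bash
cat >> h.py <<'E'
RP=np.array([.6529,-.0486,.0267])
DZ=Ro.from_euler('z',RP[2]).apply(TILT.apply([0,0,1])); DX=Ro.from_euler('z',RP[2]).apply(TILT.apply([1,0,0])); DY=Ro.from_euler('z',RP[2]).apply(TILT.apply([0,1,0]))
def reach(pos,zdir,ydir,go=True):  # pick the +/- ydir whose ik is nearest
    best=None;q0=np.array(arm.read_joint_positions())
    for s in(1,-1):
        q=qtool(zdir,s*np.array(ydir));j=arm.ik(pos,q)
        if j is not None:
            d=np.abs(np.array(j)-q0).max()
            if best is None or d<best[0]: best=(d,q)
    if best is None: raise RuntimeError("no ik %s"%pos)
    if go: arm.movep(pos,best[1])
    return best[1]
E
python3 - <<'E'
from h import *
d=np.array([np.cos(.0267),np.sin(.0267),0])
arm.move_gripper(0.0,40)
reach([.445,.002,.25],[0,0,1],[-d[1],d[0],0])
arm.line_to([.445,.002,.122],.2)
F0=np.array(arm.read_ft_force()); p=np.array([.445,.002,.122]); k=0
print(arm.read_time(),F0)
while k<.105:
    k+=.004 if k>.07 else .01
    arm.line_to(list(p+d*k),.08)
    F=np.array(arm.read_ft_force())-F0
    if k>.025: print(round(k,3),F,arm.read_tool_pos()[0])
    if abs(F[0])>8: break
arm.line_to(list(p+d*(k-.05)),.2); arm.line_to(list(p+d*(k-.05)+[0,0,.13]),.3)
print(arm.read_time())
E
```

```text
3.9 [-0.6052 -0.6419  0.6596]
0.03 [ 1.4118  0.6394 -0.394 ] 0.4750650706988176
0.04 [ 0.7356 -0.1117 -0.6234] 0.4850318006643765
0.05 [ 0.0204  0.4153 -0.3806] 0.495324493190717
0.06 [0.7183 0.7565 0.1312] 0.5053999453693142
0.07 [ 0.8247 -0.1282 -0.6735] 0.5153890378373915
0.08 [ 0.7697  0.4641 -0.9693] 0.5253923067091081
0.084 [-0.391   0.1984 -0.8895] 0.5291049091606864
0.088 [ 1.1002 -0.4458 -1.2937] 0.5332801663621708
0.092 [-5.9386 -0.5246  2.4502] 0.5345335505476193
0.096 [-11.6379   0.2238   7.0285] 0.5351275925068879
8.0833
```

The drawer is home: it stopped hard at the predicted x. Next, feed the small lid as the test case.

```bash
cat >> h.py <<'E'
FWD={36:.001,48:.0027,62:.0056}
def pick(xy,D,ydir=(0,1,0),extra=18):
    zt=.073-FWD[D]+.003
    arm.move_gripper(min(1,(D+extra)/85))
    reach([xy[0],xy[1],.2],[0,0,1],ydir)
    arm.line_to([xy[0],xy[1],zt],.2)
    arm.move_gripper(0,40)
    o=arm.read_opening()*85
    print("grip mm",o,arm.read_ft_force())
    arm.line_to([xy[0],xy[1],.25],.25)
    print("lifted",arm.read_opening()*85); return zt
def lay(D,zt,x=0):
    h=zt+.002
    reach(deck(RP,x,.1525,h+.07),DZ,DY)
    print("over head",arm.read_opening()*85)
    arm.line_to(list(deck(RP,x,.1525,h)),.15)
    print("at deck",arm.read_opening()*85,arm.read_ft_force())
    arm.move_gripper(min(1,(D+14)/85))
    arm.line_to(list(deck(RP,x,.1525,h+.1)),.15)
    print("t",arm.read_time())
E
python3 - <<'E'
from h import *
zt=pick((.6095,.3366),36); lay(36,zt,-.004)
arm.pause(.5)
a=snapshot("top");b=snapshot("scene")
cv2.imwrite("pics/t1.png",a);cv2.imwrite("pics/s1.png",b)
cv2.imwrite("pics/m1.png",np.hstack([cv2.resize(a[135:255,210:330],(400,400)),cv2.resize(b[170:320,170:320],(400,400))]))
E
```

```text
grip mm 33.99202606116341 [0.2562 0.2519 5.7038]
lifted 34.4068865524256
over head 34.13577913940028
at deck 33.87700759950234 [-0.2428 -0.0739  1.0706]
t 14.675
```

View pics/m1.png

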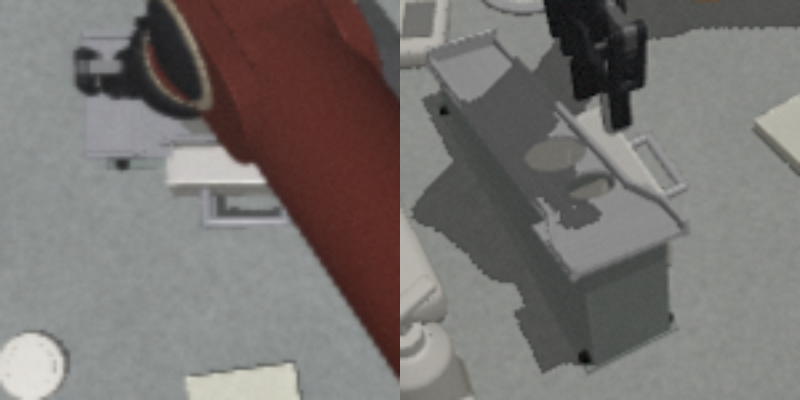

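The deck is empty and the drawer is home, so the small lid seems to have gone through. The 5.7 N when gripping suggests the tips brushed the table, so I'll pick 1.5 mm higher. Now the first medium lid.

```bash
sed -i 's/FWD\[D\]+.003/FWD[D]+.0045/' h.py; python3 - <<'E'
from h import *
zt=pick((.5307,.2908),48); lay(48,zt,0)
zt=pick((.5168,.4015),48); 
a=snapshot("top");b=snapshot("scene")
cv2.imwrite("pics/t2.png",a);cv2.imwrite("pics/s2.png",b)
cv2.imwrite("pics/m2.png",np.hstack([cv2.resize(a[135:255,210:330],(400,400)),cv2.resize(b[170:320,170:320],(400,400))]))
E
```

```text
grip mm 45.93204577710982 [-0.222  -0.6962  6.0533]
lifted 45.89608486552033
over head 45.8497851369685
at deck 45.439306012145494 [ 0.4552 -0.7755 -0.3911]
t 21.2667
grip mm 45.6979684911034 [ 1.1449 -0.4934  6.0115]
lifted 45.82538090137928
```

View pics/m2.png

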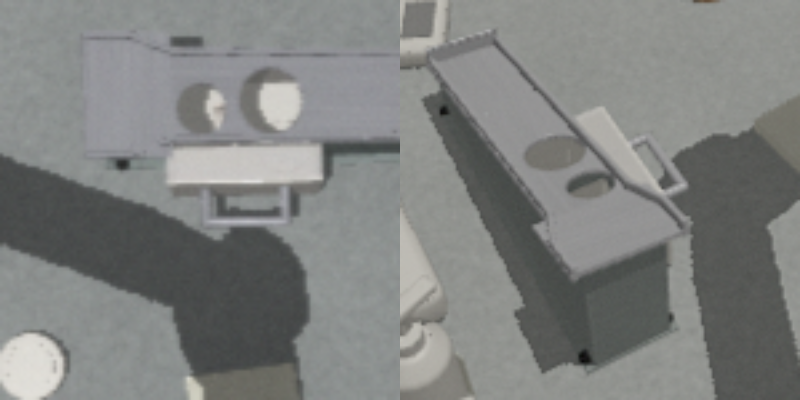

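The deck is clear and the bays show white lids under the holes, so I'll carry on. The second medium lid is in the gripper, with both wides to follow.

```bash
python3 - <<'E'
from h import *
lay(48,.073-.0027+.0045,0)
zt=pick((.4130,.3246),62); lay(62,zt,0)
zt=pick((.4233,.2046),62); 
a=snapshot("top");b=snapshot("scene")
cv2.imwrite("pics/t3.png",a);cv2.imwrite("pics/s3.png",b)
cv2.imwrite("pics/m3.png",np.hstack([cv2.resize(a[130:250,210:370],(533,400)),cv2.resize(b[170:320,170:270],(267,400))]))
E
```

```text
over head 45.67980299066528
at deck 46.16936902503065 [ 0.3009 -0.001  -0.3636]
t 27.9667
grip mm 59.637480744820955 [ 0.5937 -0.9735  5.595 ]
lifted 59.556075242878876
over head 59.62833290911996
at deck 59.59249168360059 [-0.4352 -0.4704  0.4128]
t 34.6167
grip mm 60.00754288218113 [0.0671 0.6994 5.9477]
lifted 59.81502161720291
```

View pics/m3.png

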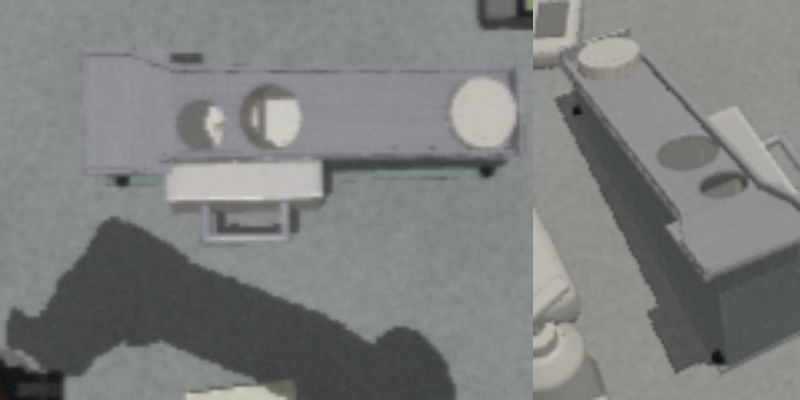

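```bash
python3 - <<'E'
from h import *
lay(62,.073-.0056+.0045,0)
reach([.45,.25,.3],[0,0,1],[0,1,0])
a=snapshot("top");b=snapshot("scene")
cv2.imwrite("pics/t4.png",a);cv2.imwrite("pics/s4.png",b)
cv2.imwrite("pics/m4.png",np.hstack([cv2.resize(a[140:200,245:320],(400,320)),cv2.resize(b[170:290,170:320],(400,320))]))
cv2.imwrite("pics/t4b.png",cv2.resize(a,(800,600),interpolation=cv2.INTER_CUBIC))
E
```

```text
over head 60.16970994762311
at deck 59.94622496563846 [-0.4269 -0.0327 -0.314 ]
t 40.7083
```

View pics/m4.png

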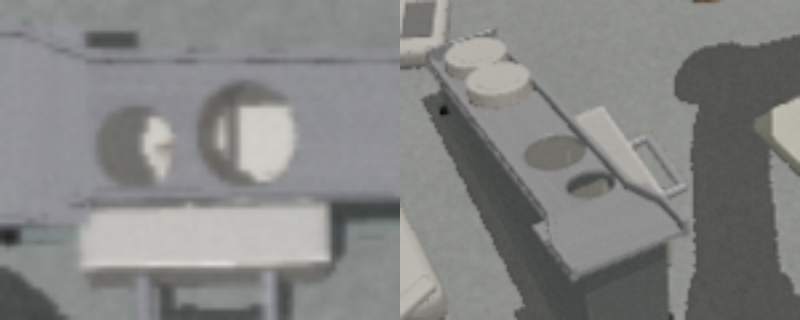

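View pics/t4b.png

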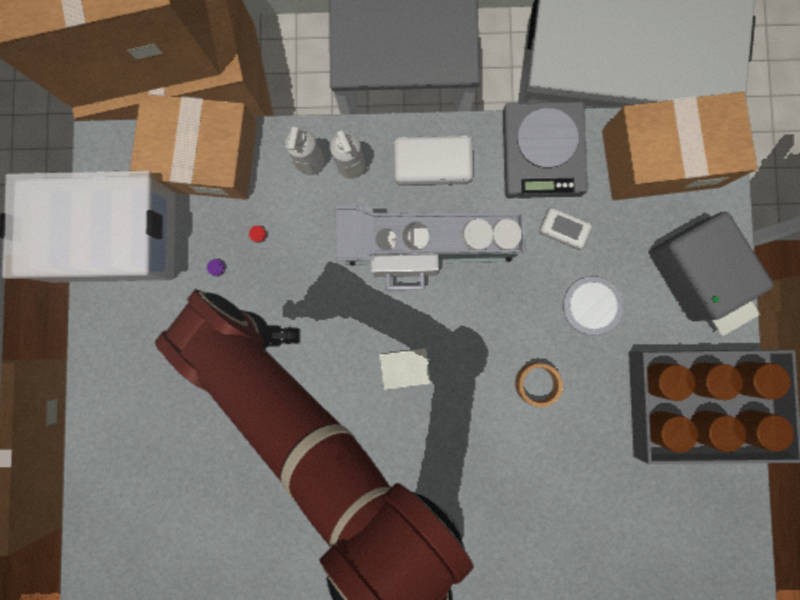

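Both wides lie in a row at the foot, at (479,235) and (508,235). The plate has been knocked from (582,295) to (592,305). I'll re-measure the plate and wides and take one zoom into the holes.

```bash
cat >> h.py <<'E'
def blob(cam,im,reg,th):
    x0,y0,x1,y1=reg;g=cv2.cvtColor(im,cv2.COLOR_BGR2GRAY)[y0:y1,x0:x1]
    m=((g>th)*255).astype(np.uint8);n,l,s,c=cv2.connectedComponentsWithStats(m);k=1+np.argmax(s[1:,4])
    ct=max(cv2.findContours((l==k).astype(np.uint8),cv2.RETR_EXTERNAL,cv2.CHAIN_APPROX_NONE)[0],key=len)
    return c[k]+[x0,y0],s[k],cv2.minEnclosingCircle(ct)
E
python3 - <<'E'
from h import *
t=cv2.imread("pics/t4.png");s=cv2.imread("pics/s4.png")
pt=proj("top",[.5155,-.395,.008]);ps=proj("scene",[.5155,-.395,.008])
for cam,im,p in(("top",t,pt),("scene",s,ps)):
    reg=[int(p[0])-30,int(p[1])-30,int(p[0])+30,int(p[1])+30]
    g=cv2.cvtColor(im,cv2.COLOR_BGR2GRAY); print("table",np.median(g[reg[1]:reg[1]+6,reg[0]:reg[2]]),p, g[int(p[1]),reg[0]:reg[2]])
    for th in(125,135): 
        c,st,ce=blob(cam,im,reg,th);print(cam,th,c,st[2:],ce,ray(cam,c,.008))
# predicted lid tops vs seen
for sl in(.031,.093):
    X=deck(RP,-.0025,-.1865+sl,.016);print(X,proj("top",X),proj("scene",X))
g=cv2.cvtColor(t,cv2.COLOR_BGR2GRAY);m=((g>165)*255).astype(np.uint8)[150:182,320:366];m=cv2.erode(m,np.ones((3,3)))
print(cv2.connectedComponentsWithStats(m)[2:])
z=lambda f,r:cv2.resize(cv2.imread(f)[r[1]:r[3],r[0]:r[2]],(400,300),interpolation=cv2.INTER_CUBIC)
R1=(258,152,306,180);R2=(215,215,255,245)
cv2.imwrite("pics/m5.png",np.vstack([np.hstack([z("pics/t2.png",R1),z("pics/t4.png",R1)]),np.hstack([z("pics/s2.png",R2),z("pics/s4.png",R2)])]))
E
```

```text
table 138.0 [414.1014 211.4878] [142 139 139 142 139 135 135 137 141 130 123 153 160 160 168 192 213 214
 213 212 212 211 213 212 213 214 215 216 214 212 216 216 213 213 209 208
 210 211 208 211 212 211 211 213 212 211 209 198 157 150 150 149 143 140
 141 141 138 137 137 136]
top 125 [413.6203 210.499 ] [  60   60 3561] ((29.5, 29.5), 41.719398498535156) [ 0.5186 -0.3937  0.008 ]
top 135 [413.4287 210.4384] [  60   60 3228] ((29.008474349975586, 29.5), 41.37329864501953) [ 0.5188 -0.3931  0.008 ]
table 86.0 [219.404  154.8159] [142 143 141 143 143 144 141 140 141 143 142 143 142 145 151 146 158 184
 185 185 185 185 186 186 186 185 185 186 186 185 185 184 184 185 184 183
 183 184 182 183 184 183 186 184 184 183 184 177 148 150 149 141 121 145
 143 142 144 144 142 143]
scene 125 [218.0074 155.3917] [  60   60 3240] ((29.5, 33.5), 38.99368667602539) [ 0.5206 -0.3946  0.008 ]
scene 135 [217.9415 155.3042] [  60   60 3179] ((29.5, 34.0), 38.66856002807617) [ 0.5206 -0.3951  0.008 ]
[ 0.6531 -0.2033  0.0821] [353.9738 163.5991] [198.2627 189.5396]
[ 0.6515 -0.1432  0.0971] [333.8625 163.5651] [206.6798 199.3072]
(array([[  0,   0,  46,  32, 978],
       [  6,   4,  38,  19, 494]], dtype=int32), array([[21.4714, 16.5869],
       [24.5364, 13.3482]]))
```

View pics/m5.png

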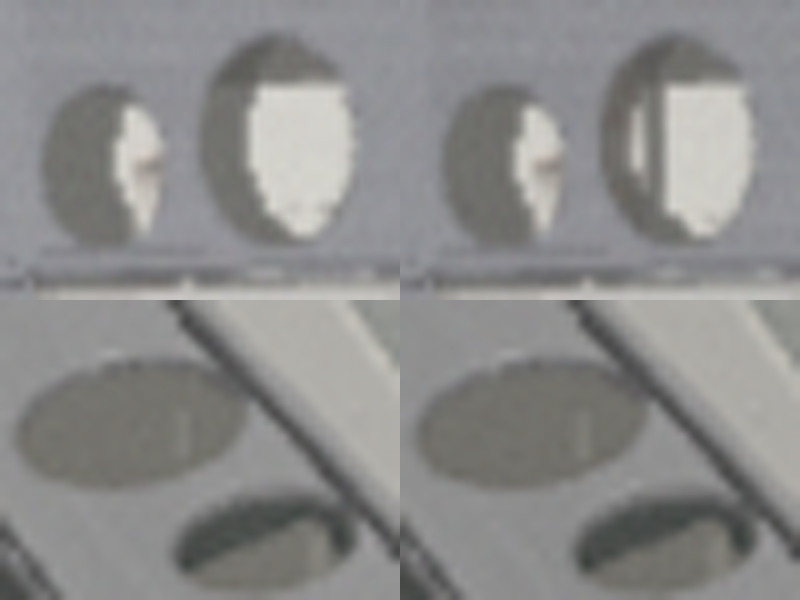

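The medium bay now shows a second lid leaning inside it. The red and purple caps are untouched on the table. The wides lie within about 2 mm of prediction. Next I'll move the upper wide to the plate.

```bash
cat >> h.py <<'E'
def plate():
    out=[]
    for cam,th in(("top",182),("scene",166)):
        im=snapshot(cam);p=proj(cam,[.518,-.394,.008]).astype(int)
        c,st,ce=blob(cam,im,[p[0]-34,p[1]-28,p[0]+34,p[1]+28],th);X=ray(cam,c,.008);print(cam,c,st[2:],X);out.append(X[:2])
    return np.mean(out,axis=0)
def unload(sl):
    s=-.1865+sl; P=lambda h:list(deck(RP,-.0025,s,h))
    arm.move_gripper(71/85,40)
    reach(P(.16),DZ,DX); arm.line_to(P(.09),.15); arm.pause(.2)
    F0=np.array(arm.read_ft_force()); h=.09
    while h>.0782:
        h-=.0015; arm.line_to(P(h),.03); f=(np.array(arm.read_ft_force())-F0)@DZ
        if f>4: print("contact",h,f); h+=.003; arm.line_to(P(h),.03); break
    arm.move_gripper(0,40); print("grip",h,arm.read_opening()*85,arm.read_ft_force())
    arm.line_to(P(h+.09),.15); print("lifted",arm.read_opening()*85); return h
E
python3 - <<'E'
from h import *
c=plate();print(c); np.save("plate.npy",c)
h=unload(.093); np.save("hh.npy",h)
print(arm.read_time(),arm.read_tool_pos())
a=snapshot("top");b=snapshot("scene")
cv2.imwrite("pics/m6.png",np.hstack([cv2.resize(a[130:250,300:440],(440,400)),cv2.resize(b[80:230,150:285],(360,400))]))
E
```

```text
top [415.0874 213.4455] [ 33  32 835] [ 0.5095 -0.3977  0.008 ]
scene [220.9563 153.7188] [ 31  20 480] [ 0.5089 -0.3975  0.008 ]
[ 0.5092 -0.3976]
grip 0.07799999999999999 59.372226821603746 [1.3425 0.8452 1.2109]
lifted 59.200136079545445
47.675 [ 0.6383 -0.1797  0.2427]
```

View pics/m6.png

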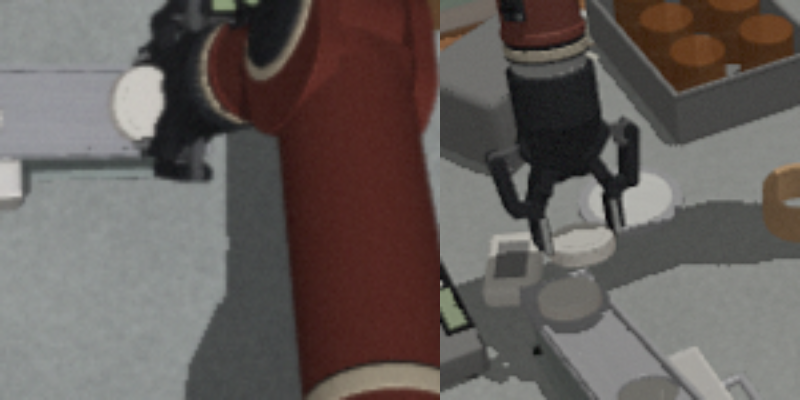

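The upper wide hangs level in the gripper and the other is still on the chute. The plate is at (0.509,-0.398), with both cameras agreeing. Placing the lid.

```bash
cat >> h.py <<'E'
def stack(c,h,base):
    z=base+h+.0015
    reach([c[0],c[1],z+.06],[0,0,1],[1,0,0]); print("over",arm.read_opening()*85)
    arm.line_to([c[0],c[1],z],.08); arm.pause(.2); print("down",arm.read_opening()*85,arm.read_ft_force())
    arm.move_gripper(74/85); arm.pause(.2)
    arm.line_to([c[0],c[1],z+.12],.12)
def look(name):
    a=snapshot("top");b=snapshot("scene")
    cv2.imwrite(f"pics/{name}.png",np.hstack([cv2.resize(a[130:250,300:440],(440,400)),cv2.resize(b[80:230,150:285],(360,400))]))
    cv2.imwrite(f"pics/{name}t.png",a);cv2.imwrite(f"pics/{name}s.png",b)
E
python3 - <<'E'
from h import *
c=np.load("plate.npy"); stack(c,float(np.load("hh.npy")),.008)
reach([.5,0.1,.35],[0,0,1],[1,0,0])
print(arm.read_time()); look("m7")
E
```

```text
over 59.356538826712544
down 59.48345063643567 [-0.39    0.3524 -0.514 ]
53.5
```

View pics/m7.png

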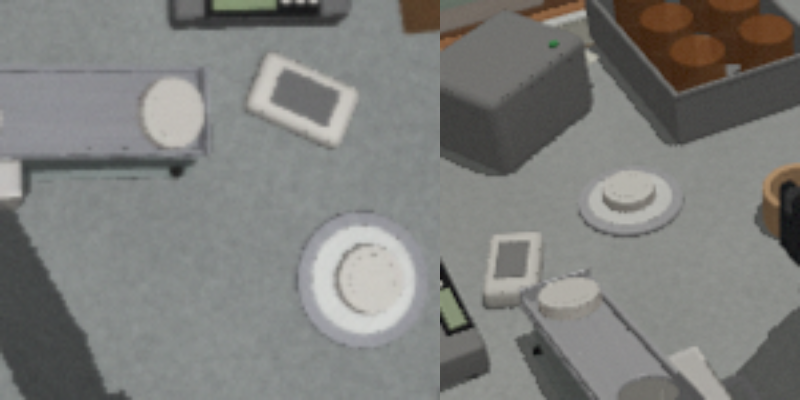

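```bash
python3 - <<'E'
from h import *
print("plate",ray("top",(416.1-.35,213.6-.35),.008),ray("scene",(222-.3,155.4-.3),.008))
print("lid",ray("top",(418.4-.35,213.7-.35),.024),ray("scene",(150+189.5/2.667-.3,80+187/2.667-.3),.024))
t=cv2.imread("pics/m7t.png")
g=cv2.cvtColor(t,cv2.COLOR_BGR2GRAY);
for r in(212,213,214): print(r,g[r,390:442])
for c in(415,418): print(c,g[188:240,c])
E
```

```text
plate [ 0.51   -0.3998  0.008 ] [ 0.5097 -0.39    0.008 ]
lid [ 0.5086 -0.4014  0.024 ] [ 0.5079 -0.397   0.024 ]
212 [137 139 138 127 107 149 157 159 162 181 208 213 212 210 209 200 154 135
 188 200 195 188 199 202 203 200 202 201 199 201 199 200 200 200 202 199
 196 200 202 208 208 199 165 150 144 144 137 140 137 138 135 136]
213 [138 143 140 126 104 148 158 155 158 174 208 211 211 209 209 203 168 141
 194 201 196 186 198 199 202 201 202 200 201 201 202 202 201 200 200 197
 198 200 202 207 206 196 168 153 148 147 140 138 139 136 138 137]
214 [138 140 137 126 106 150 154 159 158 173 210 213 211 211 213 201 169 137
 192 203 199 196 201 201 201 200 199 202 201 203 199 202 200 198 196 187
 196 198 202 209 204 198 167 153 153 148 137 136 140 143 143 142]
415 [136 138 141 135 132 114 148 149 151 150 204 207 206 207 204 147 193 200
 199 199 201 202 199 202 200 201 200 199 200 201 201 201 200 204 199 154
 184 208 210 212 209 205 175 156 156 153 127 132 136 133 137 138]
418 [136 138 137 140 133 111 148 151 152 161 200 208 208 205 200 166 194 193
 166 198 200 200 202 200 199 201 201 202 202 199 198 203 202 201 201 203
 190 205 210 213 214 205 161 154 154 157 139 139 144 140 140 136]
```

The first lid lies flat, about 2 to 3 mm off the plate's centre. Now the second, on top.

```bash
python3 - <<'E'
from h import *
h=unload(.031)
stack(np.load("plate.npy"),h,.024)
reach([.5,0.1,.35],[0,0,1],[1,0,0])
print(arm.read_time()); look("m8")
t=cv2.imread("pics/m8t.png");cv2.imwrite("pics/m8f.png",cv2.resize(t,(800,600)))
E
```

```text
grip 0.07799999999999999 59.36389220331072 [ 2.2395 -0.4762  2.1508]
lifted 59.5263128638941
over 59.59116724982122
down 59.21612333633244 [ 0.1379  0.0959 -0.3521]
64.5667
```

View pics/m8.png

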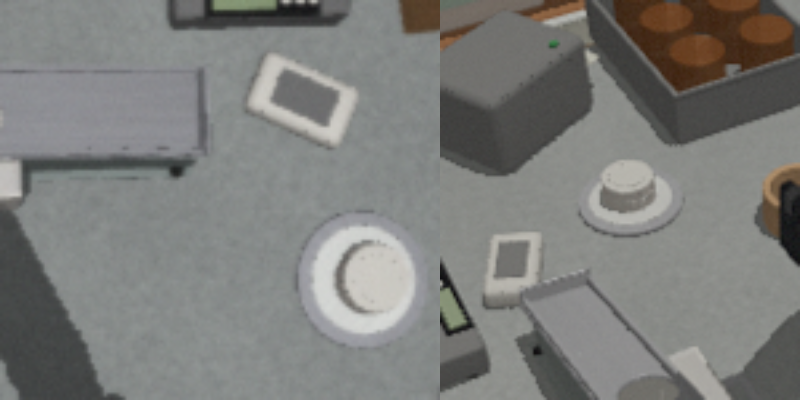

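The two wides are stacked flat and aligned on the plate, the chute is empty, and the gripper is clear of everything. One full view before handing in.

View pics/m8f.png

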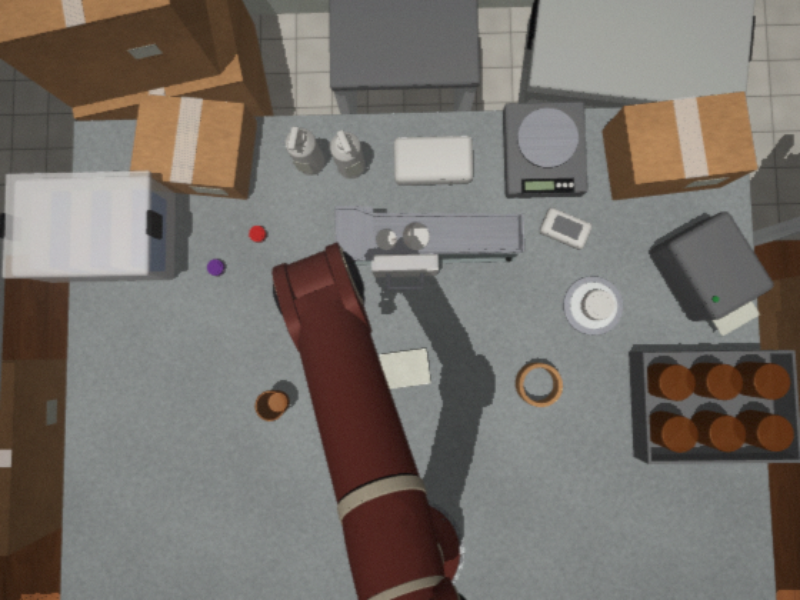

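No loose lids are left on the table, and the jar, pad, tape, pack and look-alikes are where they started.

```bash
python3 -c "
from h import *
ticket.finish_job()"
```

```text
the job is handed in; nothing more can be done
```

The job is handed in, at about 65 s of the 210 s allowed. All five lids are sorted and the two wide lids are stacked on the plate. The system gives no verdict, so this rests on my own last pictures.

- **Drawer:** I pushed it until it stopped hard at about 12 N, where it was expected to stop. It looked home in the last picture.
- **Sorting:** one small, two medium and then two wide lids went down the chute from the head. The wides slid over both holes and came to rest together at the foot.
- **Stack:** the plate was knocked about 2 to 3 cm during the run, so I measured it again before placing. Both wides lie flat, one on the other. I measured only the lower lid, 2–3 mm off the plate's centre in the top view, and up to 7 mm by a rough reading from the other camera. The upper lid was placed at the same spot and looks aligned with it.
- **Bystanders:** nothing else on the table appears to have moved, including the red and purple look-alikes.

**Less certain:** I could see the bays only through the holes. One medium lid seems to lean on edge in its bay rather than lie flat. Neither the small nor the medium lids were visible anywhere outside the drawer.

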